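# Fold the alignment pinhole out of the beam and open the laser shutter

## Robot

A 7-joint arm with a two-finger parallel gripper is mounted at the origin on a cart in front of the work surface, level with it; the furniture and walls round the work are solid. World frame = base frame: x ahead of the robot, y to its left, z up, the work surface at z = 0. Lengths are in mm, angles in rad, forces in N, time in s.
With the tool pointing down it reaches from about 425 to 1025 mm from the base axis. Payload 9.4 kg.
Tool frame: the origin (TCP) lies at the very end of the fingers, on their centre line; the grasp point (between the pads) lies 19 mm behind it; z points along the fingers, x is the direction in which the jaws open and shut, and the axes are right-handed (so a half turn about z gives the same grasp; the last joint's range is limited). The gripper opens to 93 mm and grips with 3 to 60 N. Pads are 15 mm wide; open, the fingers measure 128 mm over their backs; the gripper's body (75 mm by 188 mm) begins 65 mm behind the grasp point.
Start: joints at [1.25, 0.599, -0.003, 1.599, 0.002, 0.943, -0.08], TCP at [174.997, -703.562, 185.318] pointing down, gripper open.
Joint ranges: [-2.57, 2.57], [-0.35, 1.97], [-1.29, 1.29], [0.11, 2.56], [-1.05, 4.19], [0.11, 1.86], [-2.63, 2.63]. Speed limits (rad/s): [2.22, 2.22, 3.01, 3.01, 3.14, 3.14, 3.14].

## Interface

Orientations are given as a unit quaternion [w, x, y, z].
In Python, from station import bot gives the robot as it stands.
- The arm moves only by the tool send_rows, never from a script. Its argument "rows" is a list of rows, each an object with "travel": the shift along the tool's x, y, z in mm, a list of three; "spin": the turn about the tool's z in degrees. A call has exactly 8 rows; each row is the pose to reach, as a shift and turn from the pose commanded when the call began, along the tool's axes at that moment; what a row does not reach only later rows make up. A row lasts 1/12 s, in which the tool goes at most 41.7 mm and 7.16 degrees, less where a joint would pass 70% of its speed; a pose out of reach is approached as far as the arm can. A call with a gripper value outside its range is refused whole. "fingers" is the closure in counts, from 0 (fully open) to 255 (shut), set as the call begins (left out, the last holds). The fingers move at their own pace and stop on an object; "force" is the grip in N (left out, the last holds). Time passes only in rows, so rows that repeat a pose let the fingers close, or fill a call up. It gives the time, the measured TCP pose, the force and the opening at its end, in the units of the state.
- bot.state(): the state, without advancing time (a new reading comes with each control period).
- bot.capture(name): name is "side" or "top" or "wrist"; returns a dict with "color" (480x640x3 uint8, blue, green, red), "mtx" (3x3 intrinsics, pixels), "D" ([k1, k2, p1, p2, k3] as OpenCV has them; the pictures are not rectified), "R" (3x3) and "t" (3): a world point X has camera coordinates R X + t; the wrist camera has in their place "tool_from_camera" (4x4, takes a point from camera to tool coordinates, whose origin is the TCP and whose axes are the tool frame's). Camera axes: x right, y down, z forward; pixel columns grow to the right and rows downward; lengths in mm; the calibration is good to about 2 mm. A picture is of the moment at which its call begins: read the wrist's pose just before it. There is no depth.
- bot.finish_job(): hands the job in, once; it reports no verdict.
The state is a dict: "clock": time; "joint_pos": joint angles; "qvel": joint speeds; "effort": joint torques, N m; "tcp_pos": TCP position; "tool_rot": TCP orientation; "force": force on the tool from outside, world axes, zero at the start; "ft_torque": the same for the moment, N m; "finger_gap": opening from 0.0 (shut) to 1.0 (fully open).
Only numpy, scipy, OpenCV 4.12 (cv2) and the standard library are available. Lean on these libraries where they do the work, as an engineer would, in place of code of your own. Each camera call takes 0.05 s, during which the arm holds its last target.

## Task

The beam alignment on the optical rail is finished. With a closed fingertip, gently push the square plate with the small hole over, away from the robot, until its flip mount lies fully down out of the beam; then push the tab on top of the laser head across to its stop, away from the robot, so that the shutter uncovers the aperture. Keep the shutter closed until the plate is down, push lightly and grip nothing, and leave the two round optics standing in their flip mounts and the loose parts around where they are.

Things in the scene. Friction and masses are not known exactly. Their poses are not given: they have to be found in the camera images.
- rail: Aluminium optical rail screwed to the worktop: 42 mm wide (its x), 420 mm long (its y), 22 mm high; origin mid-underside, on the worktop. Its +x points across it, away from the robot. The beam runs 86 mm above the worktop over its middle. From its +y end (robot's left): laser head, three flip mounts in any order about 80 mm apart, power sensor.
- laser_front (a point): Shutter aperture in the front face of the grey laser head, on the rail's left (+y) end. The head is 52 mm wide, 101 mm long, fixed; its roof is 112 mm above the worktop, this point 86 mm.
- sensor (a point): Centre of the round black power sensor, 44 mm across, fixed at the rail's right (-y) end; its top is 108 mm above the worktop.
- pinhole_mount: Black carrier, 34 x 36 mm, clamped on the rail, with the flip hinge of the square plate; origin on the worktop under its middle, axes as the rail's. The hinge axis runs along the rail 50 mm above the origin.
- pinhole_flip (a joint): Fold of the square steel plate, 36 x 36 x 6 mm (thin along the rail), 5 mm hole in its centre. Rad: 0 upright in the beam (plate 68 to 104 mm above the worktop), 1.571 folded down to the rail's +x side, both at stops. Stiff enough to stay up; 0.3 to 1 N near the top moves it; past about 0.7 rad it sinks down by itself, damped, in 2 to 3 s.
- pinhole_top (a point): Middle of the square plate's top edge, 54 mm from the hinge axis: upright 104 mm above the worktop; folded 50 mm above it and 54 mm to the rail's +x side of the hinge.
- lens_flip (a joint): Fold of the clear bulging lens in a plain black ring, 36 mm across, 10 mm thick along the rail. Same hinge, values and stiffness as the square plate's; stands at 0 and must stay there.
- lens_top (a point): Top of the lens ring, 104 mm above the worktop.
- polariser_flip (a joint): Fold of the polariser, flat glass in a black ring with graduation ticks and a small steel lever on its rim, 36 mm across, 10 mm thick along the rail. Same hinge, values and stiffness as the square plate's; stands at 0 and must stay there.
- polariser_top (a point): Top of the polariser ring, 104 mm above the worktop (the lever's ball stands 7 mm higher at most).
- shutter (a joint): Shutter slide on the front of the laser head. m: 0 closed (steel blade over the aperture), 0.014 open, at its stop; slides along the rail's +x, away from the robot, takes about 1 to 2 N and stays where it is left.
- shutter_tab (a point): Middle of the top face of the shutter's black tab: 10 mm along rail x (the way it slides), 16 mm along rail y, 18 mm high; its top is 131 mm above the worktop, its underside 1 mm above the laser head's roof. Moves with the slide.
- lens_mount_2: Loose lens in a black ring on a short post and round foot, 32 x 32 x 66 mm, behind the rail; origin under its middle. Leave alone.
- cube: Loose black cube with round ports, 34 x 34 x 33 mm, behind the rail; origin under its middle. Leave alone.
- vial: Loose amber vial with a white cap, 27 x 27 x 60 mm, behind the rail; origin under its middle. Leave alone.
- fork: Loose flat grey clamp fork, 33 x 67 x 8 mm, lying on the robot's side of the rail; origin under its middle. Leave alone.

How it is judged (in metres and radians):
On the way, in this order (a step that is already met when the one before it is completed fails the run):
1. the square pinhole plate is folded fully down (value of joint pinhole_flip above 1.5 rad), for 0.2 s.
2. the shutter is open (value of joint shutter above 0.012 m), for 0.2 s.
At the end, for the whole second after the job is handed in: The square plate is folded down to within 0.07 rad of its stop, the shutter is within 2 mm of its open stop, lens and polariser stand upright to within 0.08 rad, and the loose parts stand upright within 12 mm of where they were (value of joint pinhole_flip above 1.5 rad and value of joint shutter above 0.012 m and value of joint each of lens_flip, polariser_flip below 0.08 rad and distance of each of lens_mount_2, cube, vial, fork from where it was at the start of the episode below 0.012 m and angle between each of lens_mount_2, cube, vial, fork's own z axis and vertical below 0.15 rad); the robot touches nothing.
It fails at once if the shutter was opened (over 4 mm) before the plate was down (value of joint shutter above 0.004 m and value of joint pinhole_flip below 1.4 rad).
It fails at once if the lens's or the polariser's flip mount was tipped (over 0.08 rad) (value of joint any of lens_flip, polariser_flip above 0.08 rad).
It fails at once if the pinhole's flip mount, the shutter or the laser head was gripped or pushed harder than 15 N (contact force between the fingers and pinhole_mount above 15 N or contact force between the fingers and rail above 15 N).
It fails at once if a loose part was moved by more than 12 mm, lifted or tipped (distance of any of lens_mount_2, cube, vial, fork from where it was at the start of the episode above 0.012 m or angle between any of lens_mount_2, cube, vial, fork's own z axis and vertical above 0.15 rad).
It also fails if it takes over 58 s, if anything falls off the work surface, if the arm or the gripper's body presses on something with over 40 N, if the wrist force passes 120 N, or if a joint passes its speed limit or range.

## Working session

There is one attempt and no reset: what is moved stays moved. The work goes in short steps, Python scripts to look and compute and a tool call to move; the robot and the scene stay as the last step left them, time stands still between calls to the robot, and variables do not carry over. Pictures are saved under pics/ and viewed, and the job is handed in when it is done.

Besides the shell and the picture viewer there is one more tool, called after "Emit:" as name(argument=value, ...) on one line, values as JSON. send_rows: Moves the arm, as the interface text tells. Its arguments: {"type":"object","properties":{"rows":{"type":"array"},"fingers":{"type":"number"},"force":{"type":"number"}},"required":["rows"]}

```bash
mkdir -p pics; ls
python3 - <<'E'
from station import bot
import cv2
s=bot.state();print({k:s[k] for k in('clock','tcp_pos','tool_rot','finger_gap','force')})
for n in('side','top'):
    c=bot.capture(n);cv2.imwrite(f'pics/{n}0.png',c['color']);print(n,c['mtx'],c['D'],c['R'],c['t'])
E
```

```text
pics
{'clock': 0.0, 'tcp_pos': array([ 174.84298769, -703.03734197,  184.45422506]), 'tool_rot': array([-4.18080525e-04,  7.87854495e-01, -6.15860931e-01, -6.59016651e-04]), 'finger_gap': 0.9990676446117744, 'force': array([-0.05641991,  0.00094166,  0.21540836])}
side [[616.35105815   0.         320.55481387]
 [  0.         616.35105815 240.12632522]
 [  0.           0.           1.        ]] [-0.07130999  0.          0.          0.          0.        ] [[ 0.96686779 -0.2550123  -0.0116362 ]
 [-0.16653056 -0.59553352 -0.78588001]
 [ 0.19347932  0.76177985 -0.61826952]] [-634.91482101  137.30068705  835.74248124]
top [[448.53708786   0.         317.20453889]
 [  0.         448.53708786 241.43598003]
 [  0.           0.           1.        ]] [-0.08507922  0.          0.          0.          0.        ] [[ 0.00719082 -0.99964401 -0.02569333]
 [-0.99295739 -0.00409952 -0.11840104]
 [ 0.11825356  0.02636378 -0.99263339]] [-46.63678608 649.78482614 896.42854356]
```

View pics/side0.png

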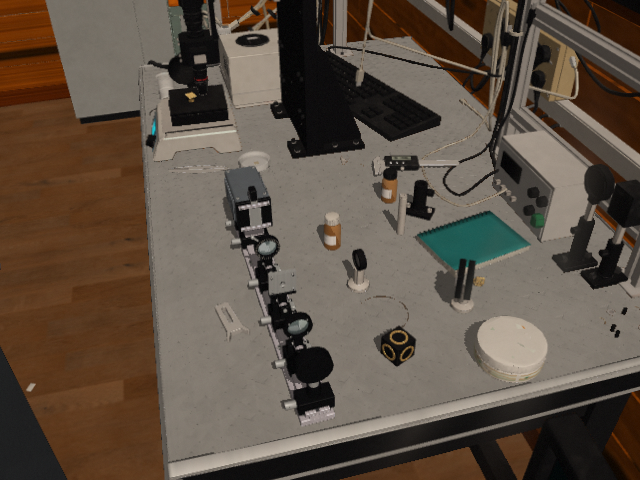

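View pics/top0.png

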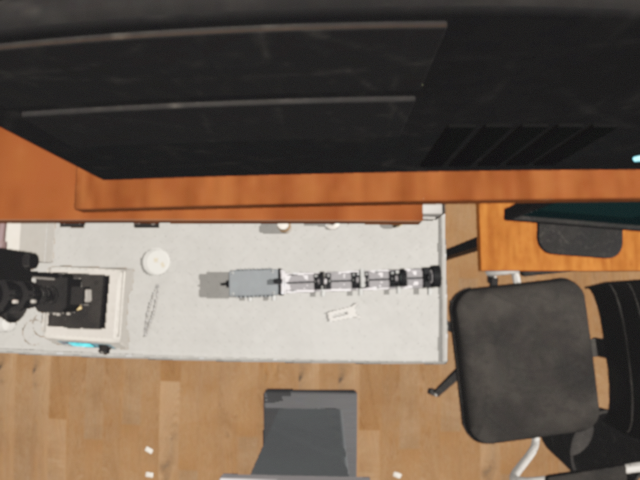

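Run:
```python
import cv2
a=cv2.imread('pics/side0.png');cv2.imwrite('pics/side0z.png',cv2.resize(a[160:430,205:355],None,fx=4,fy=4,interpolation=cv2.INTER_CUBIC)[:600])
cv2.imwrite('pics/side0z2.png',cv2.resize(a[280:430,205:405],None,fx=4,fy=4,interpolation=cv2.INTER_CUBIC))
b=cv2.imread('pics/top0.png');cv2.imwrite('pics/top0z.png',cv2.resize(b[255:330,215:455],None,fx=3.33,fy=3.33,interpolation=cv2.INTER_CUBIC))
```

```text
(no output)
```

View pics/side0z.png

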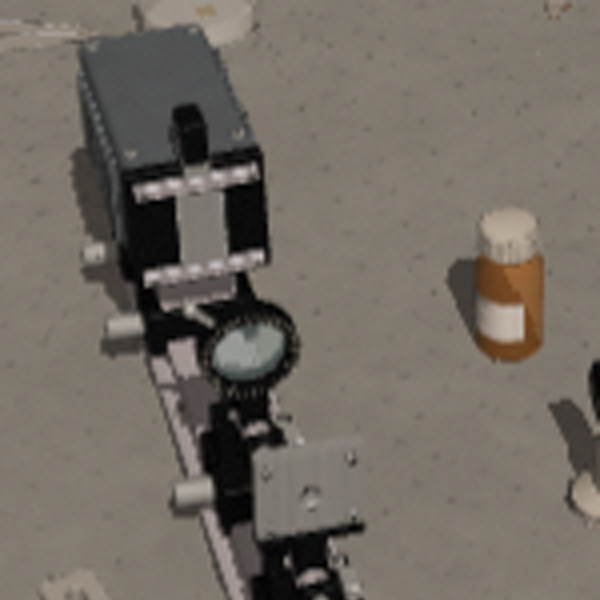

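View pics/side0z2.png

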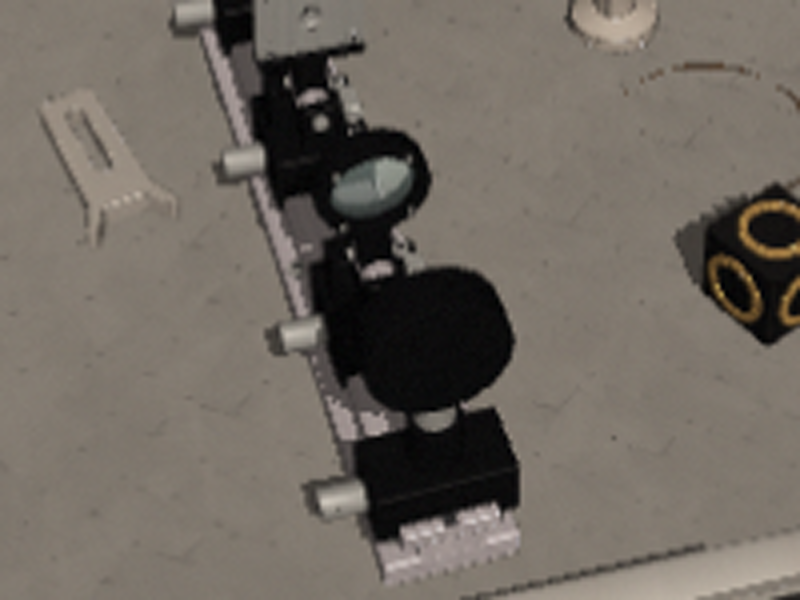

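View pics/top0z.png

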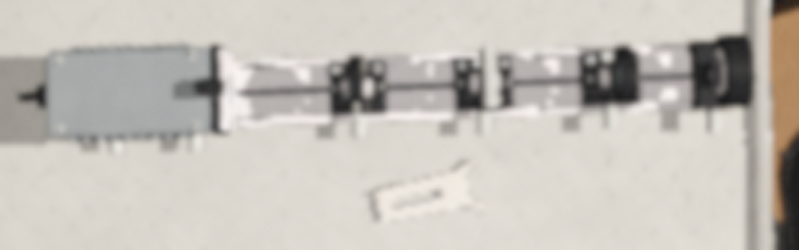

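```bash
cat > h.py <<'E'
import cv2,numpy as np
from station import bot
def ray(c,uv):
    p=cv2.undistortPoints(np.array([[uv]],float),c['mtx'],c['D'])[0,0]
    R=np.array(c['R']);t=np.array(c['t'])
    return -R.T@t, R.T@np.array([p[0],p[1],1])
def onz(c,uv,z):
    o,d=ray(c,uv);return o+d*(z-o[2])/d[2]
def proj(c,X):
    R=np.array(c['R']);return cv2.projectPoints(np.array([X],float),cv2.Rodrigues(R)[0],np.array(c['t'],float),c['mtx'],c['D'])[0][0,0]
E
python3 - <<'E'
from h import *
np.set_printoptions(precision=1,suppress=True)
T=bot.capture('top');S=bot.capture('side')
z=lambda u,v:(215+u/3.33,255+v/3.33)
for n,p,h in [('plate a',z(488,50),104),('plate b',z(488,105),104),('tab',z(190,88),131),('head1',z(48,47),112),('head2',z(208,47),112),('head3',z(48,135),112),('head4',z(208,132),112),('railend',z(750,60),22),('fork',z(422,194),4),('sensor',z(740,70),108)]:
    print(n,onz(T,p,h))
s=lambda u,v:(205+u/4,160+v/4)
for n,p,h in [('tabtop',s(188,110),131),('plateL',s(253,450),104),('plateR',s(358,440),104),('pol top',s(255,306),104),('headcorner',s(120,168),112),('headcR',s(262,148),112),('headbackL',s(80,45),112),('headbackR',s(205,28),112),('vialtop',s(510,218),60)]:
    print('S',n,onz(S,p,h))
s=lambda u,v:(205+u/4,280+v/4)
for n,p,h in [('lenstop',s(378,132),104),('sens top',s(440,268),108),('cubetop',s(775,220),33)]:
    print('S',n,onz(S,p,h))
E
```

```text
plate a [ 587.3 -130.2  104. ]
plate b [ 555.8 -130.1  104. ]
tab [563.6  38.1 131. ]
head1 [587.  123.3 112. ]
head2 [587.7  30.6 112. ]
head3 [536.6 121.9 112. ]
head4 [539.2  29.8 112. ]
railend [ 586.2 -301.6   22. ]
fork [500.9 -95.2   4. ]
sensor [ 576.2 -274.4  108. ]
S tabtop [563.5  27.1 131. ]
S plateL [ 555.  -130.7  104. ]
S plateR [ 588.1 -134.9  104. ]
S pol top [569.8 -57.8 104. ]
S headcorner [536.7  25.2 112. ]
S headcR [588.8  23.8 112. ]
S headbackL [534.2 113.3 112. ]
S headbackR [583.3 112.2 112. ]
S vialtop [683.5  26.7  60. ]
S lenstop [ 576.6 -211.4  104. ]
S sens top [ 580.2 -271.1  108. ]
S cubetop [ 704.3 -214.3   33. ]
```

```bash
cat >> h.py <<'E'
from scipy.spatial.transform import Rotation as Ro
def to(target):
    s=bot.state();q=s['tool_rot'];R=Ro.from_quat([q[1],q[2],q[3],q[0]])
    M=R.as_matrix();x=M[:,0]
    ang=np.degrees(np.arctan2(x[1],x[0]))
    print('clk %.2f tcp %s F %s gap %.3f xang %.2f'%(s['clock'],np.round(s['tcp_pos'],1),np.round(s['force'],2),s['finger_gap'],ang),'z',np.round(M[:,2],3))
    print('travel',np.round(R.inv().apply(np.array(target)-s['tcp_pos']),1),'spin to -87.4:',round(ang+87.4,2))
E
python3 - <<'E'
from h import *
np.set_printoptions(precision=1,suppress=True)
to([470,-131,190])
T=bot.capture('top')
for h in(0,300,500,700):print(h,onz(T,(330,220),h), ray(T,(1,1))[0])
a=T['color'];cv2.imwrite('pics/t1.png',cv2.resize(a[262:302,260:330],None,fx=11,fy=11,interpolation=cv2.INTER_NEAREST))
E
```

```text
clk 0.20 tcp [ 174.9 -703.3  184.8] F [ 0.8  0.1 -0.5] gap 1.000 xang -76.03 z [-0.  0. -1.]
travel [-484.1 -424.5   -4.8] spin to -87.4: 11.37
0 [701.7 -69.5   0. ] [539.5 -67.6 965.6]
300 [651.3 -68.9 300. ] [539.5 -67.6 965.6]
500 [617.7 -68.5 500. ] [539.5 -67.6 965.6]
700 [584.2 -68.1 700. ] [539.5 -67.6 965.6]
```

View pics/t1.png

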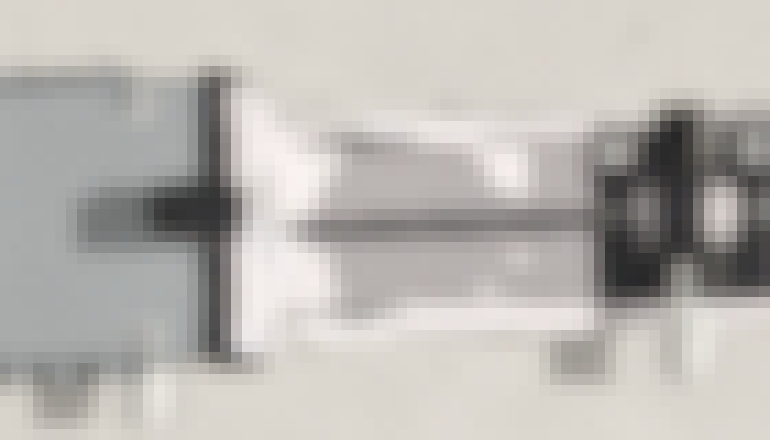

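Emit:
send_rows(rows=[{"travel":[-30,-26,-1],"spin":2},{"travel":[-60,-52,-2],"spin":4},{"travel":[-90,-79,-2],"spin":6},{"travel":[-120,-105,-3],"spin":8},{"travel":[-150,-131,-3],"spin":10},{"travel":[-180,-158,-4],"spin":11.4},{"travel":[-210,-184,-4],"spin":11.4},{"travel":[-240,-210,-5],"spin":11.4}], fingers=255, force=10)

```text
clock: 0.92
tcp_pos: [321.4, -418.1, 190.4]
tool_rot: [0.0, 0.723, -0.691, 0.0]
force: [0.9, -0.4, -0.5]
finger_gap: 0.475
```

```bash
python3 -c "
from h import *
to([470,-131,190])"
```

```text
clk 0.92 tcp [ 321.4 -418.1  190.4] F [ 0.91 -0.45 -0.48] gap 0.475 xang -87.44 z [ 0. -0. -1.]
travel [-280.2 -161.3    0.3] spin to -87.4: -0.04
```

Emit:
send_rows(rows=[{"travel":[-35,-20,0],"spin":0},{"travel":[-70,-40,0],"spin":0},{"travel":[-105,-60,0],"spin":0},{"travel":[-140,-80,0],"spin":0},{"travel":[-175,-100,0],"spin":0},{"travel":[-210,-120,0],"spin":0},{"travel":[-245,-140,0],"spin":0},{"travel":[-280,-161,0],"spin":0}])

```text
clock: 1.58
tcp_pos: [469.6, -131.2, 190.5]
tool_rot: [-0.0, 0.723, -0.691, 0.0]
force: [1.0, -1.1, 0.1]
finger_gap: 0.006
```

Run:
```python
from h import *
to([520,-131,92])
s=bot.state()
W=bot.capture('wrist');cv2.imwrite('pics/w1.png',W['color'])
S=bot.capture('side');cv2.imwrite('pics/s1.png',S['color'])
np.savez('w1.npz',**{k:W[k] for k in('mtx','D','tool_from_camera')},p=s['tcp_pos'],q=s['tool_rot'])
print(W['tool_from_camera'])
```

```text
clk 1.58 tcp [ 469.6 -131.2  190.5] F [ 0.96 -1.11  0.11] gap 0.006 xang -87.44 z [ 0. -0. -1.]
travel [  2.1 -50.3  98.6] spin to -87.4: -0.04
[[ 9.99999329e-01 -3.57471461e-04 -1.10226010e-03 -8.69861976e-02]
 [ 6.43848175e-04  9.62285949e-01  2.72039221e-01 -7.64106063e+01]
 [ 9.63443150e-04 -2.72039748e-01  9.62285533e-01 -1.99088187e+02]
 [ 0.00000000e+00  0.00000000e+00  0.00000000e+00  1.00000000e+00]]
```

View pics/w1.png

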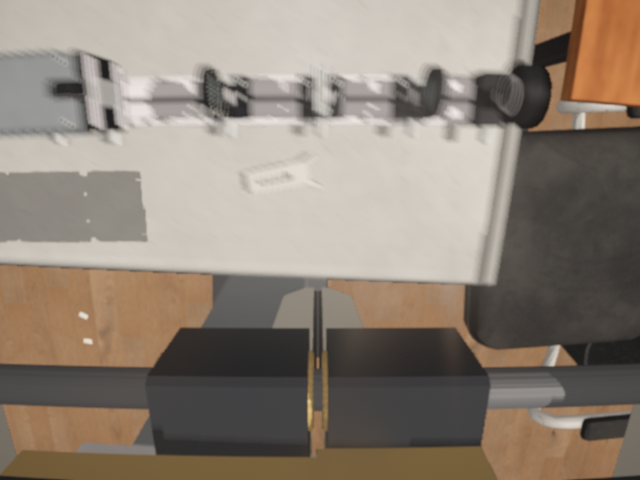

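View pics/s1.png

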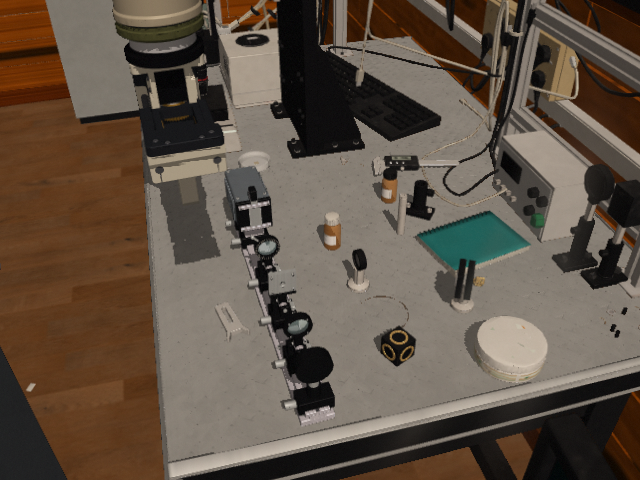

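Run:
```python
from h import *
np.set_printoptions(precision=1,suppress=True)
W=dict(np.load('w1.npz'));q=W['q'];M=Ro.from_quat([q[1],q[2],q[3],q[0]]).as_matrix()
A=W['tool_from_camera'];Rc=M@A[:3,:3];tc=M@A[:3,3]+W['p'];W['R']=Rc.T;W['t']=-Rc.T@tc
print('cam',tc)
S=bot.capture('side');print('tcp in side',proj(S,W['p']),'in wrist',proj(W,W['p']), proj(W,W['p']+[0,17,0]),proj(W,W['p']+[7.5,0,0]))
for X in [(571,-131,104),(553.5,-131,104),(563.5,27.5,131),(569.8,-58,104),(576.6,-210,104)]:print(X,'side',proj(S,X),'wrist',proj(W,X))
a=cv2.imread('pics/w1.png');cv2.imwrite('pics/w1z.png',cv2.resize(a[40:150,180:340],None,fx=5,fy=5,interpolation=cv2.INTER_CUBIC))
cv2.imwrite('pics/w1y.png',cv2.resize(a[40:150,20:180],None,fx=5,fy=5,interpolation=cv2.INTER_CUBIC))
```

```text
cam [ 545.8 -127.7  389.7]
tcp in side [190.8 229.3] in wrist [318.  281.7] [285.4 280.4] [318.7 268.1]
(571, -131, 104) side [280.7 270.4] wrist [324.4  91.6]
(553.5, -131, 104) side [267.1 272.9] wrist [323.2 118.8]
(563.5, 27.5, 131) side [251.9 187.3] wrist [67.4 92.2]
(569.8, -58, 104) side [268.8 236.6] wrist [214.8  89. ]
(576.6, -210, 104) side [299.2 312.2] wrist [443.1  89.2]
```

View pics/w1z.png

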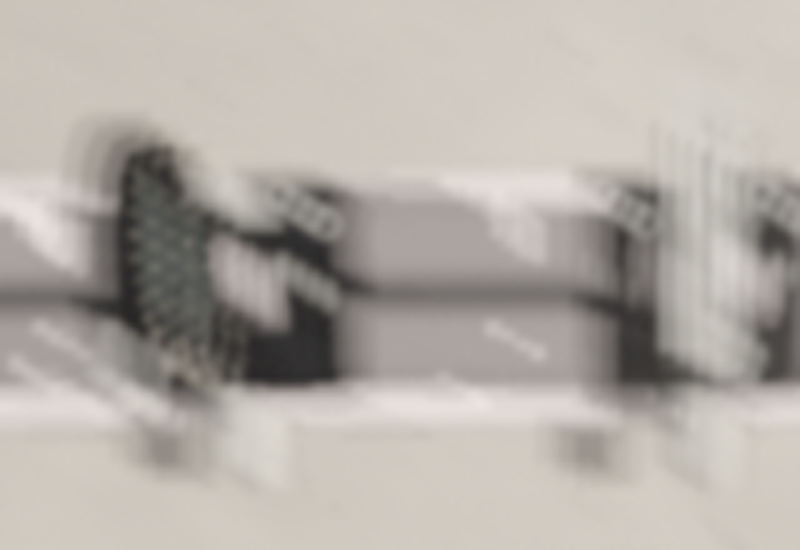

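View pics/w1y.png

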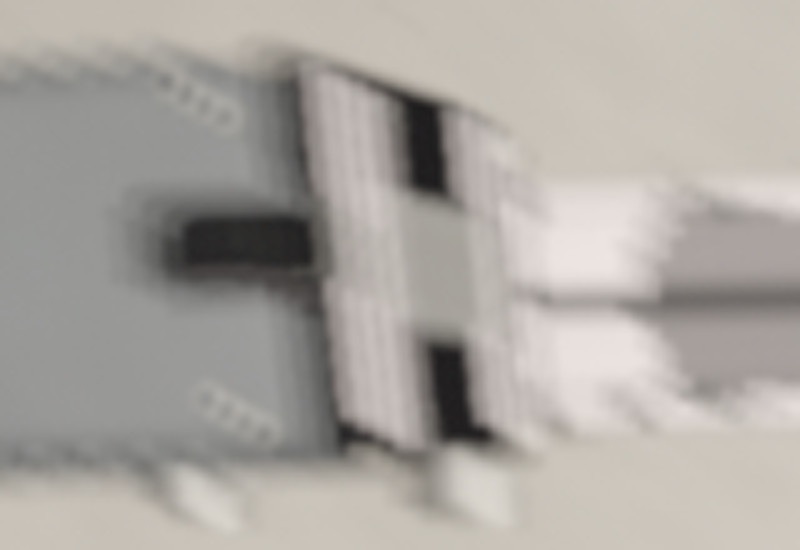

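Emit:
send_rows(rows=[{"travel":[0,-13,24],"spin":0},{"travel":[1,-27,48],"spin":0},{"travel":[2,-41,72],"spin":0},{"travel":[2,-50,90],"spin":0},{"travel":[2,-55,96],"spin":0},{"travel":[2,-55,96],"spin":0},{"travel":[2,-55,96],"spin":0},{"travel":[2,-55,96],"spin":0}])

```text
clock: 2.4
tcp_pos: [523.8, -133.3, 95.3]
tool_rot: [-0.0, 0.722, -0.691, 0.0]
force: [0.5, 0.3, 0.5]
finger_gap: 0.008
```

Run:
```python
from h import *
to([590,-131,94])
S=bot.capture('side');cv2.imwrite('pics/s2.png',cv2.resize(S['color'][150:350,150:350],None,fx=3,fy=3))
```

```text
clk 2.40 tcp [ 523.8 -133.3   95.3] F [0.5  0.34 0.51] gap 0.008 xang -87.49 z [ 0.001 -0.    -1.   ]
travel [  0.6 -66.2   1.4] spin to -87.4: -0.09
```

View pics/s2.png

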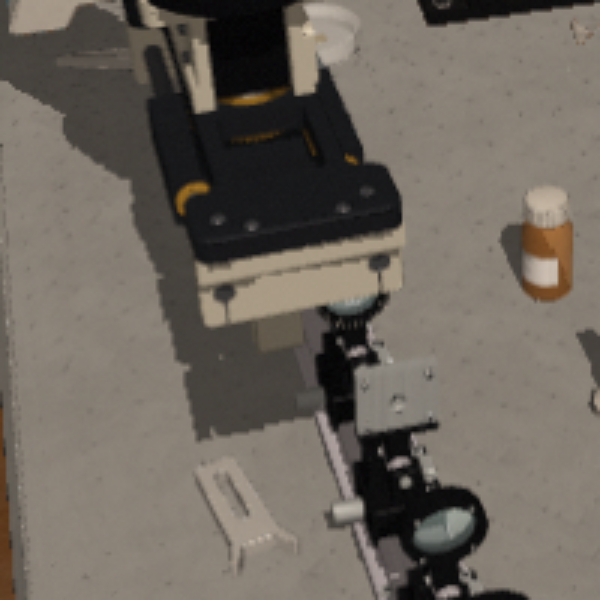

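Emit:
send_rows(rows=[{"travel":[0,-6,1],"spin":0},{"travel":[0,-12,1],"spin":0},{"travel":[0,-16,1],"spin":0},{"travel":[0,-20,1],"spin":0},{"travel":[0,-24,1],"spin":0},{"travel":[0,-28,1],"spin":0},{"travel":[0,-32,1],"spin":0},{"travel":[0,-36,1],"spin":0}])

```text
clock: 3.12
tcp_pos: [560.5, -130.9, 93.2]
tool_rot: [0.0, 0.723, -0.691, -0.0]
force: [0.6, 0.9, 1.1]
finger_gap: 0.008
```

Run:
```python
from h import *
to([590,-131,94])
S=bot.capture('side');cv2.imwrite('pics/s3.png',cv2.resize(S['color'][150:350,150:350],None,fx=3,fy=3))
```

```text
clk 3.12 tcp [ 560.5 -130.9   93.2] F [0.6  0.91 1.12] gap 0.008 xang -87.43 z [-0.  0. -1.]
travel [  1.4 -29.4  -0.8] spin to -87.4: -0.03
```

View pics/s3.png

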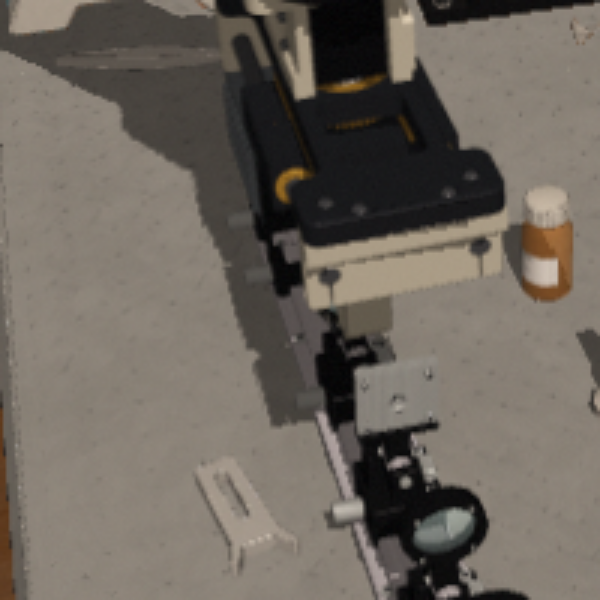

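Run:
```python
from h import *
np.set_printoptions(precision=1,suppress=True)
S=bot.capture('side')
s=bot.state();p=s['tcp_pos'];print(p, bot.state()['clock'])
q=s['tool_rot']
print(proj(S,p),[proj(S,p+np.array(d)) for d in([0,-17,0],[0,17,0],[7,-17,0],[0,0,65])])
print((proj(S,p)-150)*3, (proj(S,(553.5,-131,68))-150)*3)
print('tip at img', onz(S,(150+367/3,150+335/3),93))
W=bot.capture('wrist');cv2.imwrite('pics/w4.png',W['color'])
cv2.imwrite('pics/s4.png',cv2.resize(S['color'][210:310,220:320],None,fx=6,fy=6,interpolation=cv2.INTER_CUBIC))
```

```text
[ 560.9 -130.8   93.2] 3.2167
[273.3 278.1] [array([276. , 286.8]), array([270.8, 269.7]), array([281.4, 285.8]), array([270.2, 238. ])]
[370.  384.3] [356.8 431.1]
tip at img [566.1 -98.2  93. ]
```

View pics/s4.png

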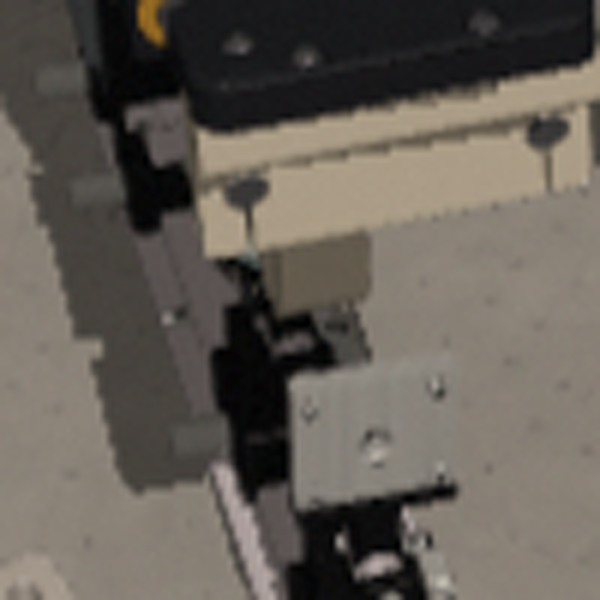

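View pics/w4.png

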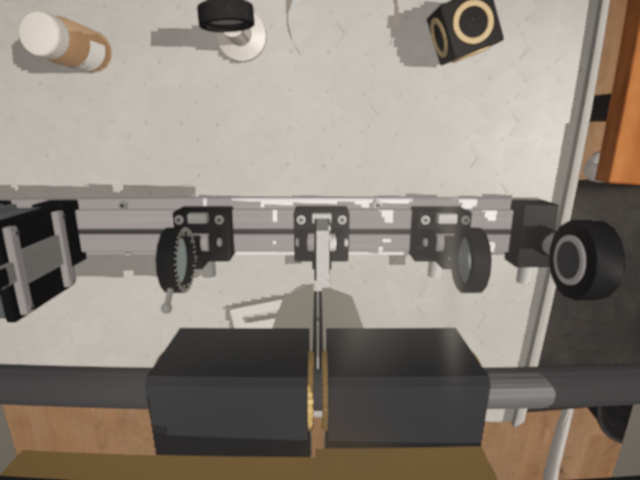

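Run:
```python
from h import *
a=cv2.imread('pics/w4.png');cv2.imwrite('pics/w4z.png',cv2.resize(a[195:345,250:400],None,fx=4,fy=4,interpolation=cv2.INTER_CUBIC))
W=bot.capture('wrist');print(W['mtx'][0,0])
s=bot.state();q=s['tool_rot'];M=Ro.from_quat([q[1],q[2],q[3],q[0]]).as_matrix()
A=W['tool_from_camera'];Rc=M@A[:3,:3];tc=M@A[:3,3]+s['tcp_pos'];W['R']=Rc.T;W['t']=-Rc.T@tc
for d in([0,0,0],[0,0,19],[0,0,40],[0,0,65],[7.5,0,0],[-7.5,0,0],[7.5,0,19]):print(d,(proj(W,s['tcp_pos']+np.array(d))))
for X in [(571,-131,104),(553.5,-131,104),(588.5,-131,104),(553.5,-131,68)]:print(X,proj(W,X))
```

```text
407.0872173067026
[0, 0, 0] [318.00652869 281.72951682]
[0, 0, 19] [318.02557947 296.05246981]
[0, 0, 40] [318.05110753 315.34915166]
[0, 0, 65] [318.09000485 344.98810144]
[7.5, 0, 0] [318.65443437 268.15033888]
[-7.5, 0, 0] [317.3713397  295.03557127]
[7.5, 0, 19] [318.73526136 281.34962677]
(571, -131, 104) [319.14212675 268.65232063]
(553.5, -131, 104) [317.5549976 301.6429082]
(588.5, -131, 104) [320.80751386 233.98295067]
(553.5, -131, 68) [317.590892   276.65120338]
```

View pics/w4z.png

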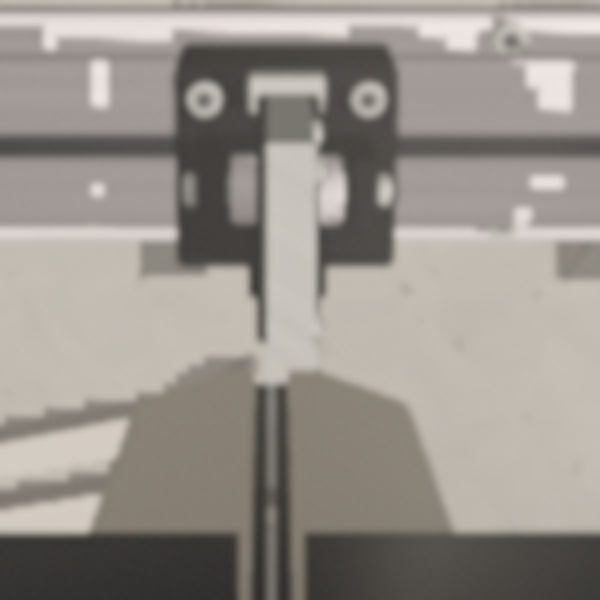

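Emit:
send_rows(rows=[{"travel":[2,-2,0],"spin":0},{"travel":[2,-4,0],"spin":0},{"travel":[2,-6,0],"spin":0},{"travel":[2,-8,0],"spin":0},{"travel":[2,-10,0],"spin":0},{"travel":[2,-10,0],"spin":0},{"travel":[2,-10,0],"spin":0},{"travel":[2,-10,0],"spin":0}])

```text
clock: 3.98
tcp_pos: [570.1, -132.5, 93.3]
tool_rot: [0.0, 0.723, -0.691, -0.0]
force: [0.3, -0.7, -0.1]
finger_gap: 0.005
```

Run:
```python
from h import *
to([590,-131,94])
S=bot.capture('side')['color'];W=bot.capture('wrist')['color']
a=cv2.resize(S[210:310,220:320],(500,500));b=cv2.resize(W[195:345,250:400],(500,500))[:,:300]
cv2.imwrite('pics/c5.png',cv2.hconcat([a,b]))
```

```text
clk 3.98 tcp [ 570.1 -132.5   93.3] F [ 0.28 -0.7  -0.07] gap 0.005 xang -87.43 z [-0. -0. -1.]
travel [ -0.6 -19.9  -0.7] spin to -87.4: -0.03
```

View pics/c5.png

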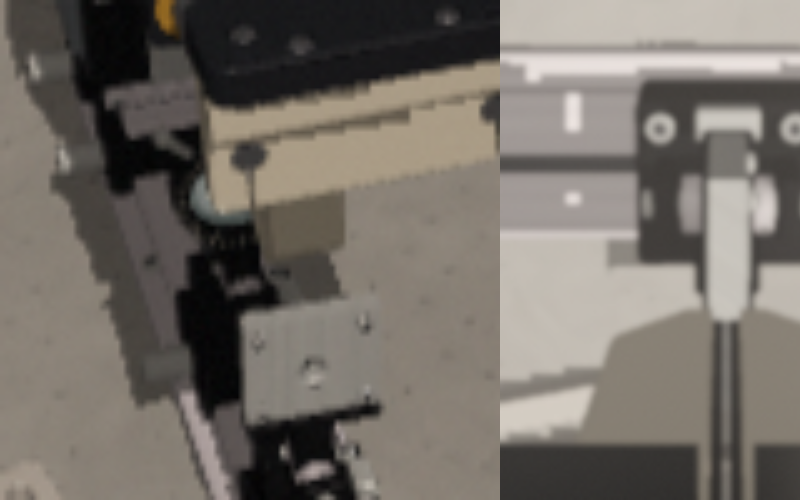

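Run:
```python
from h import *
np.set_printoptions(precision=1,suppress=True)
S=bot.capture('side')
for z in(80,95,105,115,125,135):
  print(z,'s2',proj(S,(523.8,-133.3,z)),proj(S,(531.3,-145,z)),'now',proj(S,(570.1,-132.5,z)),proj(S,(577.6,-144,z)),proj(S,(577.6,-120,z)),proj(S,(562.6,-144,z)))
```

```text
80 s2 [245.9 292.3] [253.2 297.3] now [281.2 285.3] [288.8 290.1] [284.8 278.1] [277.3 292.3]
95 s2 [244.8 283.5] [252.3 288.5] now [280.6 276.6] [288.3 281.4] [284.3 269.4] [276.6 283.5]
105 s2 [244.1 277.6] [251.6 282.6] now [280.2 270.7] [287.9 275.5] [283.9 263.5] [276.2 277.6]
115 s2 [243.4 271.6] [251.  276.6] now [279.8 264.7] [287.6 269.5] [283.5 257.6] [275.7 271.6]
125 s2 [242.7 265.5] [250.3 270.4] now [279.3 258.6] [287.2 263.3] [283.1 251.5] [275.3 265.4]
135 s2 [241.9 259.2] [249.6 264.2] now [278.9 252.4] [286.8 257.1] [282.7 245.3] [274.8 259.2]
```

Run:
```python
import cv2
a=cv2.imread('pics/s2.png');cv2.imwrite('pics/s2z.png',cv2.resize(a[250:450,180:380],None,fx=3,fy=3))
```

```text
(no output)
```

View pics/s2z.png

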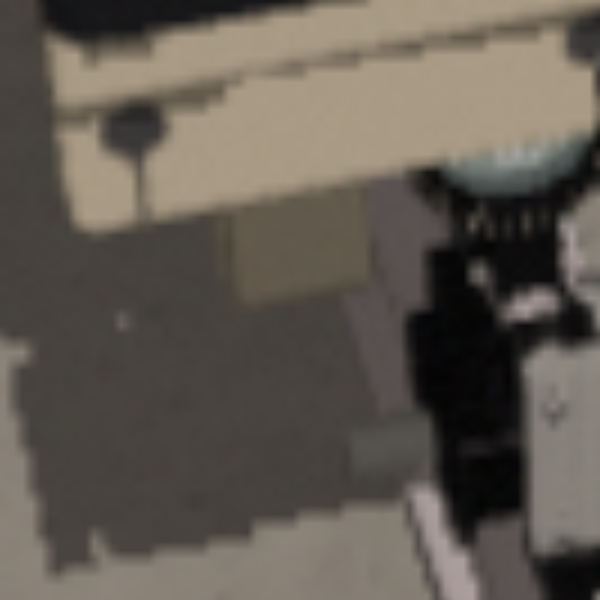

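Emit:
send_rows(rows=[{"travel":[0,16,0],"spin":0},{"travel":[0,34,0],"spin":0},{"travel":[0,50,0],"spin":0},{"travel":[0,50,10],"spin":0},{"travel":[0,50,20],"spin":0},{"travel":[0,50,25],"spin":0},{"travel":[0,50,25],"spin":0},{"travel":[0,50,25],"spin":0}])

```text
clock: 4.8
tcp_pos: [520.8, -134.5, 67.5]
tool_rot: [0.0, 0.723, -0.691, -0.0]
force: [-0.1, -0.4, 0.3]
finger_gap: 0.005
```

Run:
```python
from h import *
to([590,-131,94])
S=bot.capture('side');p=bot.state()['tcp_pos']
for z in(65,85,90,95,100,105):print(z,[np.round((proj(S,(p[0]+dx,p[1]-10,z))-[200,210])*6) for dx in(-8,8)])
S=S['color'];W=bot.capture('wrist')['color']
cv2.imwrite('pics/w6.png',cv2.resize(W[195:345,250:400],None,fx=4,fy=4))
cv2.imwrite('pics/s6.png',cv2.resize(S[210:310,200:300],(600,600)))
```

```text
clk 4.80 tcp [ 520.8 -134.5   67.5] F [-0.08 -0.4   0.29] gap 0.005 xang -87.41 z [-0.001  0.    -1.   ]
travel [ -0.4 -69.3 -26.5] spin to -87.4: -0.01
65 [array([239., 590.]), array([313., 576.])]
85 [array([230., 521.]), array([306., 507.])]
90 [array([228., 504.]), array([304., 490.])]
95 [array([226., 486.]), array([302., 472.])]
100 [array([223., 468.]), array([300., 454.])]
105 [array([221., 450.]), array([298., 436.])]
```

View pics/s6.png

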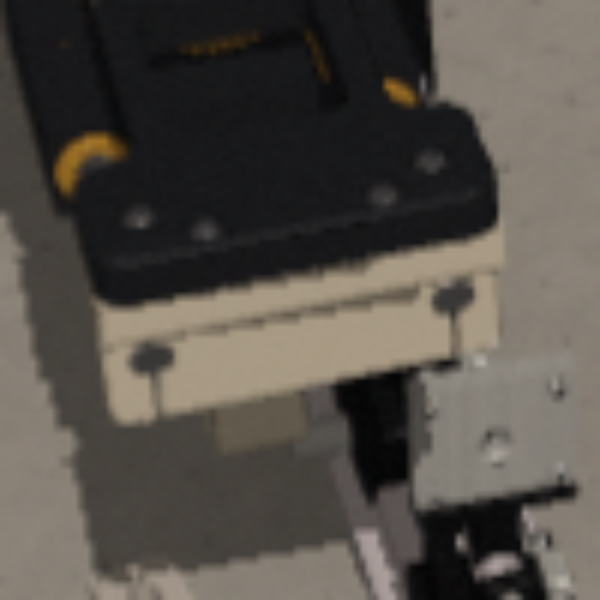

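View pics/w6.png

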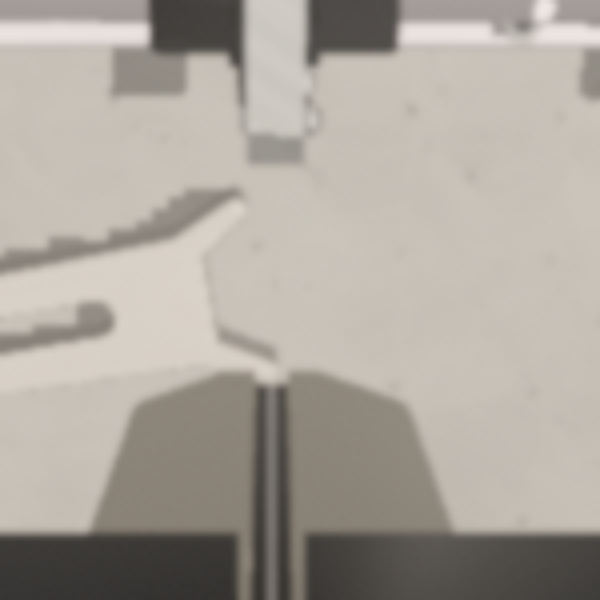

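Run:
```python
from h import *
np.set_printoptions(precision=1,suppress=True)
S=bot.capture('side')
for (u,v) in((115,422),(495,345)):
  o,d=ray(S,(200+u/6,210+v/6))
  for y in(-167,-182,-200,-228): print(u,y,o+d*(y-o[1])/d[1])
```

```text
115 -167 [ 491.7 -167.   137.3]
115 -182 [ 491.3 -182.   150.4]
115 -200 [ 490.7 -200.   166.1]
115 -228 [ 489.9 -228.   190.5]
495 -167 [ 567.5 -167.   139.6]
495 -182 [ 565.  -182.   152.6]
495 -200 [ 562.  -200.   168.3]
495 -228 [ 557.3 -228.   192.6]
```

Emit:
send_rows(rows=[{"travel":[0,0,6],"spin":0},{"travel":[0,0,12],"spin":0},{"travel":[0,-6,12],"spin":0},{"travel":[0,-11,12],"spin":0},{"travel":[0,-16,12],"spin":0},{"travel":[0,-21,12],"spin":0},{"travel":[0,-26,12],"spin":0},{"travel":[0,-30,12],"spin":0}])

```text
clock: 5.62
tcp_pos: [550.8, -133.3, 56.4]
tool_rot: [0.0, 0.723, -0.691, -0.0]
force: [-0.4, 0.5, 0.8]
finger_gap: 0.008
```

```bash
cat > look.py <<'E'
from h import *
import sys
to([590,-131,94])
S=bot.capture('side')['color'];W=bot.capture('wrist')['color']
a=cv2.resize(S[210:310,220:320],(400,400));b=cv2.resize(W[170:350,220:400],(400,400))
cv2.imwrite(f'pics/{sys.argv[1]}.png',cv2.hconcat([a,b]))
E
python3 look.py c7
```

```text
clk 5.62 tcp [ 550.8 -133.3   56.4] F [-0.42  0.53  0.85] gap 0.008 xang -87.42 z [-0. -0. -1.]
travel [ -0.6 -39.3 -37.6] spin to -87.4: -0.02
```

View pics/c7.png

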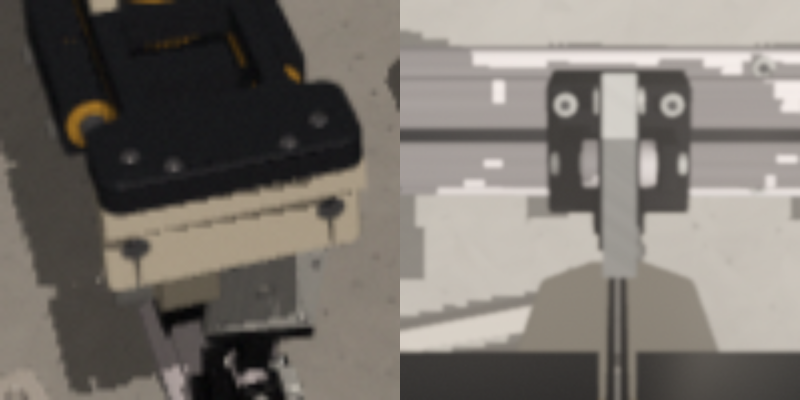

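Emit:
send_rows(rows=[{"travel":[0,-4,0],"spin":0},{"travel":[0,-8,0],"spin":0},{"travel":[0,-12,0],"spin":0},{"travel":[0,-15,0],"spin":0},{"travel":[0,-18,0],"spin":0},{"travel":[0,-20,0],"spin":0},{"travel":[0,-20,0],"spin":0},{"travel":[0,-20,0],"spin":0}])

```text
clock: 6.38
tcp_pos: [570.3, -132.4, 56.2]
tool_rot: [-0.0, 0.723, -0.691, -0.0]
force: [-0.8, -0.9, 0.2]
finger_gap: 0.005
```

```bash
python3 look.py c8
```

```text
clk 6.38 tcp [ 570.3 -132.4   56.2] F [-0.76 -0.91  0.24] gap 0.005 xang -87.43 z [ 0.  0. -1.]
travel [ -0.6 -19.8 -37.8] spin to -87.4: -0.03
```

View pics/c8.png

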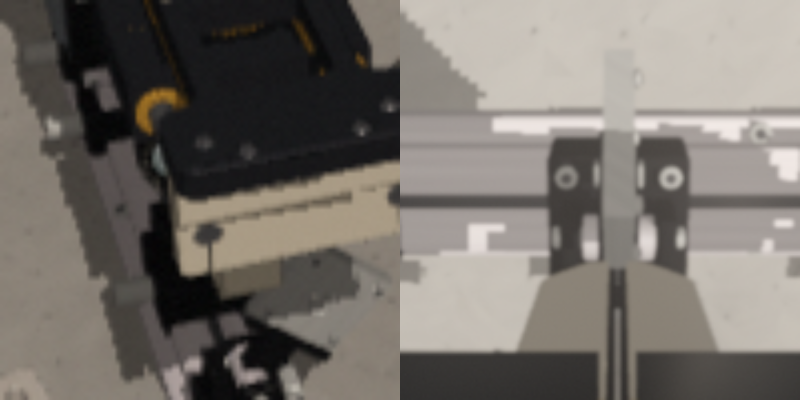

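Emit:
send_rows(rows=[{"travel":[0,-4,0],"spin":0},{"travel":[0,-8,0],"spin":0},{"travel":[0,-12,0],"spin":0},{"travel":[0,-16,0],"spin":0},{"travel":[0,-20,0],"spin":0},{"travel":[0,-22,0],"spin":0},{"travel":[0,-22,0],"spin":0},{"travel":[0,-22,0],"spin":0}])

```text
clock: 7.15
tcp_pos: [592.2, -131.5, 56.2]
tool_rot: [0.0, 0.723, -0.691, -0.0]
force: [0.5, -0.3, 0.1]
finger_gap: 0.007
```

```bash
python3 look.py c9
```

```text
clk 7.15 tcp [ 592.2 -131.5   56.2] F [ 0.51 -0.26  0.12] gap 0.007 xang -87.43 z [-0. -0. -1.]
travel [ -0.6   2.2 -37.8] spin to -87.4: -0.03
```

View pics/c9.png

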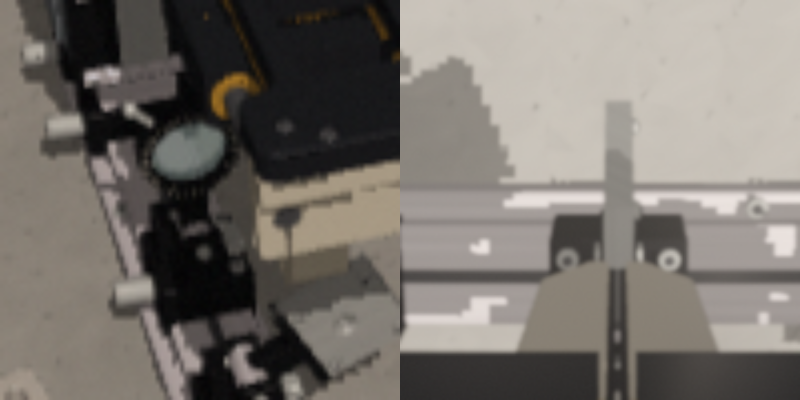

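Emit:
send_rows(rows=[{"travel":[0,15,0],"spin":0},{"travel":[0,35,0],"spin":0},{"travel":[0,55,-10],"spin":0},{"travel":[0,65,-40],"spin":0},{"travel":[0,65,-75],"spin":0},{"travel":[-30,65,-94],"spin":0},{"travel":[-65,65,-94],"spin":0},{"travel":[-100,65,-94],"spin":0}])

```text
clock: 7.92
tcp_pos: [523.3, -34.3, 152.0]
tool_rot: [-0.001, 0.722, -0.692, 0.001]
force: [0.5, 1.0, 0.1]
finger_gap: 0.004
```

Run:
```python
from h import *
to([520,26,150])
```

```text
clk 7.92 tcp [523.3 -34.3 152. ] F [0.48 0.96 0.11] gap 0.004 xang -87.59 z [ 0.003 -0.    -1.   ]
travel [-60.4   0.8   2. ] spin to -87.4: -0.19
```

Emit:
send_rows(rows=[{"travel":[-25,0,0],"spin":0},{"travel":[-50,1,0],"spin":0},{"travel":[-60,1,0],"spin":0},{"travel":[-60,1,0],"spin":0},{"travel":[-60,1,0],"spin":0},{"travel":[-60,1,0],"spin":0},{"travel":[-60,1,0],"spin":0},{"travel":[-60,1,0],"spin":0}])

```text
clock: 8.58
tcp_pos: [519.1, 23.8, 150.3]
tool_rot: [0.0, 0.722, -0.692, 0.0]
force: [0.0, 0.0, -0.6]
finger_gap: 0.008
```

```bash
cat > look2.py <<'E'
from h import *
import sys
np.set_printoptions(precision=1,suppress=True)
to([555,27,90])
s=bot.state()
S=bot.capture('side');W=bot.capture('wrist')
q=s['tool_rot'];M=Ro.from_quat([q[1],q[2],q[3],q[0]]).as_matrix()
A=W['tool_from_camera'];Rc=M@A[:3,:3];tc=M@A[:3,3]+s['tcp_pos'];W['R']=Rc.T;W['t']=-Rc.T@tc
w=W['color'];z=lambda p:np.round((p-[240,100])*2)
for X in [(558.5,27.5,131),(568.5,27.5,131)]:print(X,'wrist zoom',z(proj(W,X)))
for dz in (0,25,35):print('tip',dz,z(proj(W,s['tcp_pos']+[7.5,0,dz])), (proj(S,s['tcp_pos']+[7.5,-10,dz])-[200,150])*4)
a=cv2.resize(S['color'][150:300,200:300],(400,600));b=cv2.resize(w[100:400,240:440],(400,600))
cv2.imwrite(f'pics/{sys.argv[1]}.png',cv2.hconcat([a,b]))
E
python3 look2.py d1
```

```text
clk 8.58 tcp [519.1  23.8 150.3] F [ 0.   0.  -0.6] gap 0.008 xang -87.56 z [-0. -0. -1.]
travel [ -1.7 -36.   60.2] spin to -87.4: -0.16
(558.5, 27.5, 131) wrist zoom [149. 201.]
(568.5, 27.5, 131) wrist zoom [150. 164.]
tip 0 [157. 336.] [105.5 139.8]
tip 25 [158. 372.] [97.8 78.4]
tip 35 [158. 389.] [94.7 53.1]
```

View pics/d1.png

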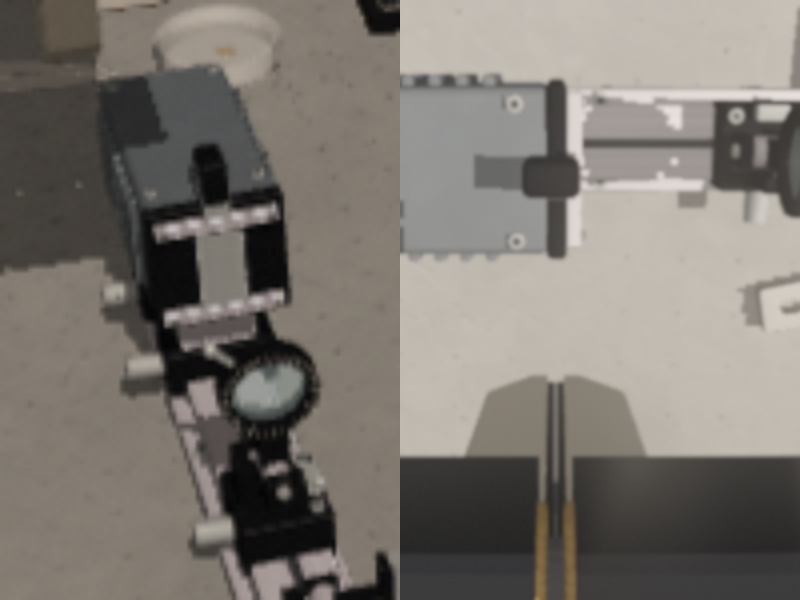

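Emit:
send_rows(rows=[{"travel":[-1,0,15],"spin":0},{"travel":[-3,0,30],"spin":0},{"travel":[-3,0,45],"spin":0},{"travel":[-3,0,56],"spin":0},{"travel":[-3,0,60],"spin":0},{"travel":[-3,0,60],"spin":0},{"travel":[-3,0,60],"spin":0},{"travel":[-3,0,60],"spin":0}])

```text
clock: 9.35
tcp_pos: [519.4, 28.3, 90.9]
tool_rot: [-0.0, 0.723, -0.691, 0.0]
force: [0.1, 0.4, 0.5]
finger_gap: 0.006
```

```bash
python3 look2.py d2;python3 - <<'E'
from h import *
S=bot.capture('side');p=bot.state()['tcp_pos']
for dz in(0,20,25,30,35,40):print(dz,[np.round((proj(S,p+np.array([dx,-9,dz]))-[200,150])*4) for dx in(-8,8)])
cv2.imwrite('pics/s10.png',cv2.resize(S['color'][230:330,230:330],None,fx=5,fy=5))
W=bot.capture('wrist')
E
```

```text
clk 9.35 tcp [519.4  28.3  90.9] F [0.1 0.4 0.5] gap 0.006 xang -87.45 z [ 0.  0. -1.]
travel [  2.9 -35.5   0.9] spin to -87.4: -0.05
(558.5, 27.5, 131) wrist zoom [169. 253.]
(568.5, 27.5, 131) wrist zoom [171. 203.]
tip 0 [157. 336.] [121.6 270.4]
tip 25 [158. 372.] [114.5 213.9]
tip 35 [158. 389.] [111.6 190.8]
0 [array([ 79., 276.]), array([122., 268.])]
20 [array([ 72., 230.]), array([117., 223.])]
25 [array([ 71., 219.]), array([115., 212.])]
30 [array([ 69., 207.]), array([114., 200.])]
35 [array([ 68., 196.]), array([112., 189.])]
40 [array([ 66., 184.]), array([111., 177.])]
```

View pics/d2.png

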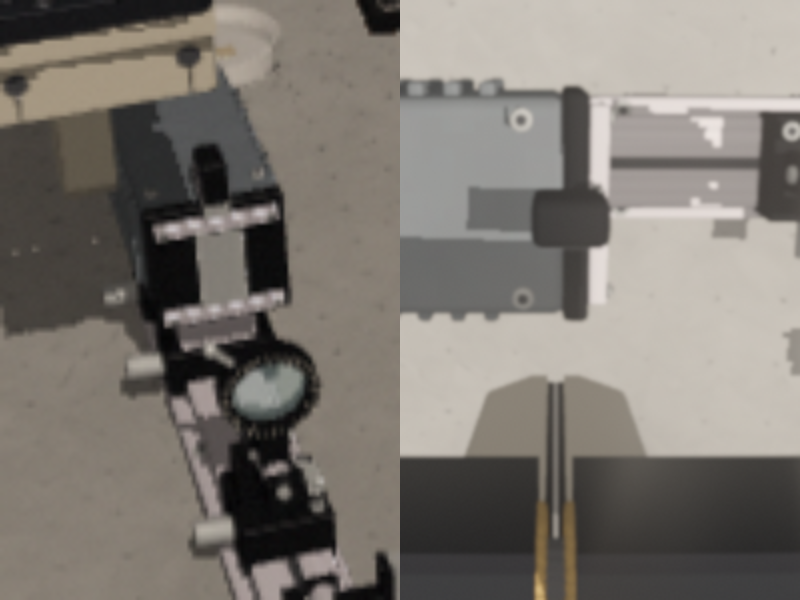

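View pics/s10.png

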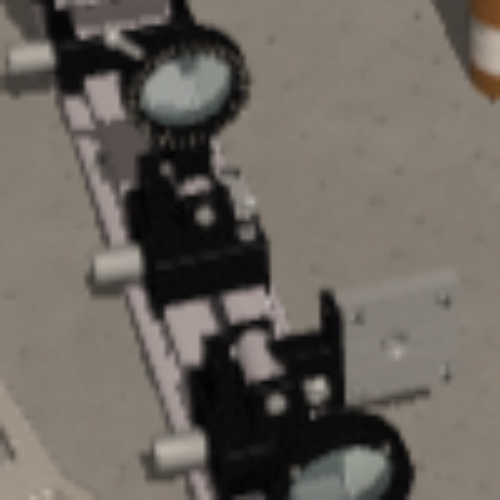

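Emit:
send_rows(rows=[{"travel":[3,0,3],"spin":0},{"travel":[3,-4,3],"spin":0},{"travel":[3,-8,3],"spin":0},{"travel":[3,-13,3],"spin":0},{"travel":[3,-18,3],"spin":0},{"travel":[3,-22,3],"spin":0},{"travel":[3,-25,3],"spin":0},{"travel":[3,-25,3],"spin":0}])

```text
clock: 10.22
tcp_pos: [544.9, 26.6, 87.2]
tool_rot: [-0.0, 0.723, -0.691, 0.0]
force: [0.1, -0.0, -0.6]
finger_gap: 0.006
```

```bash
python3 look2.py d3
```

```text
clk 10.22 tcp [544.9  26.6  87.2] F [ 0.1 -0.  -0.6] gap 0.006 xang -87.43 z [ 0.  0. -1.]
travel [  0.1 -10.1  -2.8] spin to -87.4: -0.03
(558.5, 27.5, 131) wrist zoom [155. 378.]
(568.5, 27.5, 131) wrist zoom [157. 332.]
tip 0 [157. 336.] [192.4 270. ]
tip 25 [158. 372.] [186.6 213.9]
tip 35 [158. 389.] [184.2 190.8]
```

View pics/d3.png

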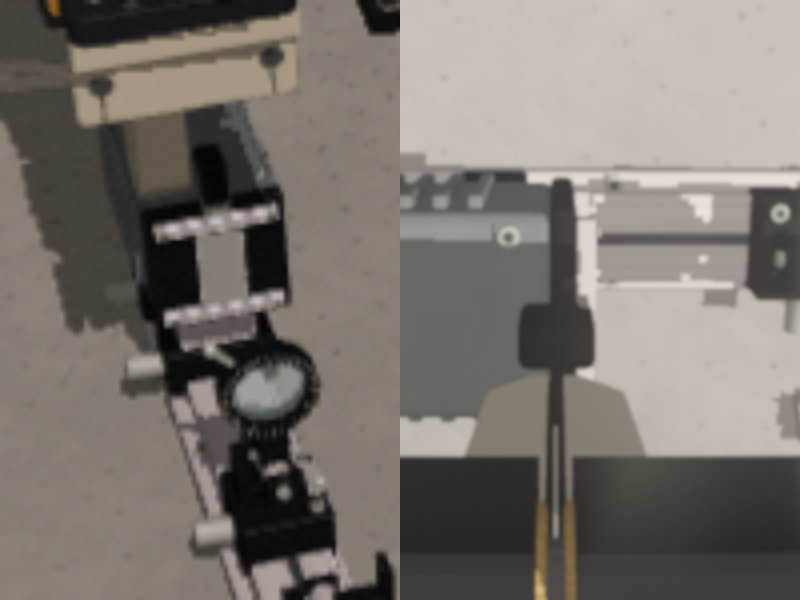

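Emit:
send_rows(rows=[{"travel":[0,-2,0],"spin":0},{"travel":[0,-4,0],"spin":0},{"travel":[0,-5,0],"spin":0},{"travel":[0,-6,0],"spin":0},{"travel":[0,-7,0],"spin":0},{"travel":[0,-8,0],"spin":0},{"travel":[0,-9,0],"spin":0},{"travel":[0,-10,0],"spin":0}])

```text
clock: 10.98
tcp_pos: [554.0, 26.9, 87.3]
tool_rot: [0.0, 0.723, -0.691, -0.0]
force: [-0.1, -0.0, 1.0]
finger_gap: 0.002
```

```bash
python3 look2.py d4
```

```text
clk 10.98 tcp [554.   26.9  87.3] F [-0.1 -0.   1. ] gap 0.002 xang -87.43 z [-0. -0. -1.]
travel [-0.  -1.  -2.7] spin to -87.4: -0.03
(558.5, 27.5, 131) wrist zoom [154. 419.]
(568.5, 27.5, 131) wrist zoom [156. 374.]
tip 0 [157. 336.] [216.8 265.4]
tip 25 [158. 372.] [211.5 209.3]
tip 35 [158. 389.] [209.3 186.3]
```

View pics/d4.png

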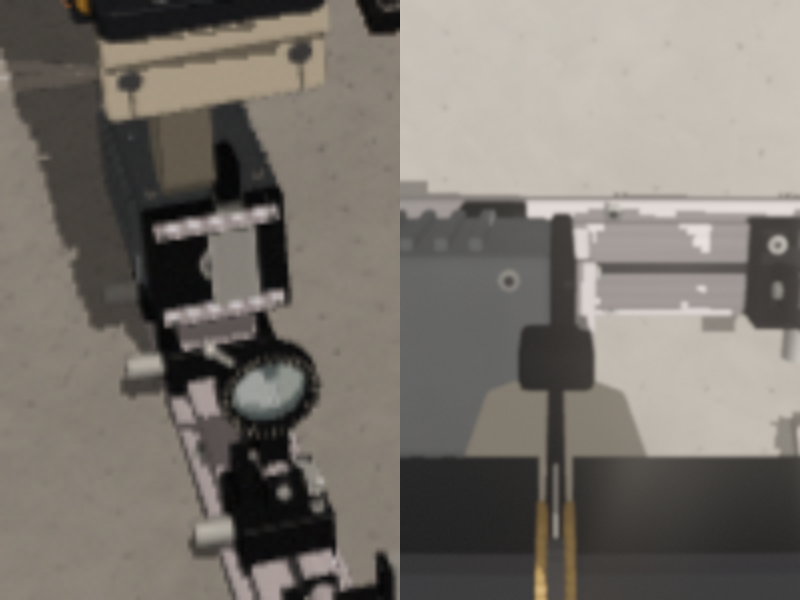

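Emit:
send_rows(rows=[{"travel":[0,-1,0],"spin":0},{"travel":[0,-2,0],"spin":0},{"travel":[0,-3,0],"spin":0},{"travel":[0,-4,0],"spin":0},{"travel":[0,-5,0],"spin":0},{"travel":[0,-6,0],"spin":0},{"travel":[0,-6,0],"spin":0},{"travel":[0,-6,0],"spin":0}])

```text
clock: 11.75
tcp_pos: [560.3, 27.2, 87.3]
tool_rot: [-0.0, 0.723, -0.691, 0.0]
force: [-0.2, -0.3, 0.1]
finger_gap: 0.006
```

```bash
python3 look2.py d5
```

```text
clk 11.75 tcp [560.3  27.2  87.3] F [-0.2 -0.3  0.1] gap 0.006 xang -87.43 z [ 0.  0. -1.]
travel [-0.   5.3 -2.7] spin to -87.4: -0.03
(558.5, 27.5, 131) wrist zoom [154. 446.]
(568.5, 27.5, 131) wrist zoom [157. 402.]
tip 0 [157. 336.] [233.6 262.2]
tip 25 [158. 372.] [228.5 206.1]
tip 35 [158. 389.] [226.5 183.1]
```

View pics/d5.png

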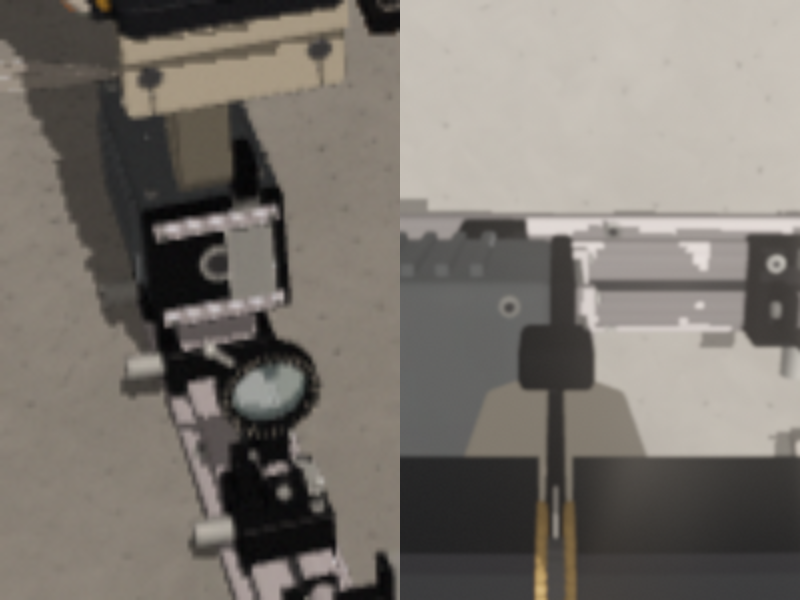

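Emit:
send_rows(rows=[{"travel":[0,-0.5,0],"spin":0},{"travel":[0,-1,0],"spin":0},{"travel":[0,-1.5,0],"spin":0},{"travel":[0,-2,0],"spin":0},{"travel":[0,-2,0],"spin":0},{"travel":[0,-2,0],"spin":0},{"travel":[0,-2,0],"spin":0},{"travel":[0,-2,0],"spin":0}])

```text
clock: 12.52
tcp_pos: [562.1, 27.3, 87.3]
tool_rot: [-0.0, 0.723, -0.691, 0.0]
force: [0.0, -0.5, 0.9]
finger_gap: 0.007
```

```bash
python3 look2.py d6
```

```text
clk 12.52 tcp [562.1  27.3  87.3] F [ 0.  -0.5  0.9] gap 0.007 xang -87.43 z [ 0.  0. -1.]
travel [-0.   7.1 -2.7] spin to -87.4: -0.03
(558.5, 27.5, 131) wrist zoom [154. 454.]
(568.5, 27.5, 131) wrist zoom [157. 410.]
tip 0 [157. 336.] [238.4 261.3]
tip 25 [158. 372.] [233.4 205.2]
tip 35 [158. 389.] [231.3 182.2]
```

View pics/d6.png

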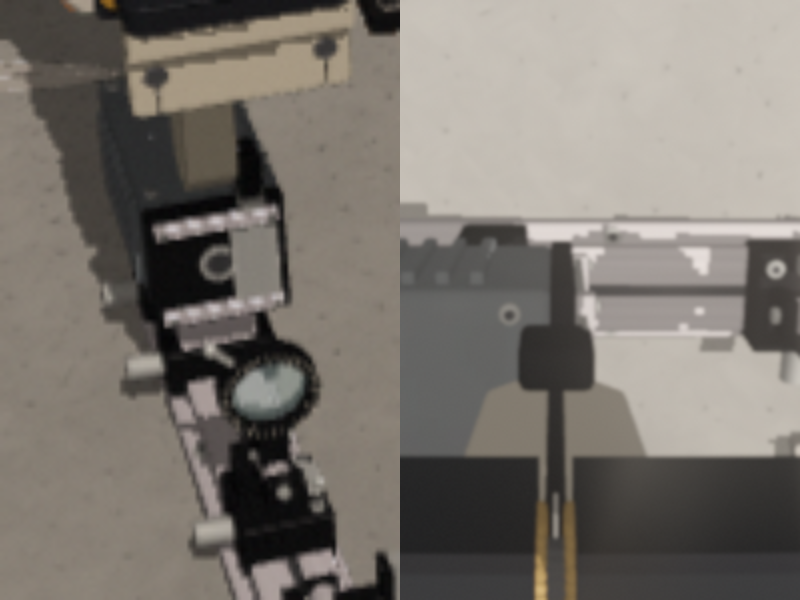

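Emit:
send_rows(rows=[{"travel":[0,-0.3,0],"spin":0},{"travel":[0,-0.6,0],"spin":0},{"travel":[0,-1,0],"spin":0},{"travel":[0,-1,0],"spin":0},{"travel":[0,-1,0],"spin":0},{"travel":[0,-1,0],"spin":0},{"travel":[0,-1,0],"spin":0},{"travel":[0,-1,0],"spin":0}])

```text
clock: 13.28
tcp_pos: [562.7, 27.3, 87.2]
tool_rot: [0.0, 0.723, -0.691, -0.0]
force: [-3.7, 0.2, 0.8]
finger_gap: 0.003
```

```bash
python3 look2.py d7; python3 look2.py d7
```

```text
clk 13.28 tcp [562.7  27.3  87.2] F [-3.7  0.2  0.8] gap 0.003 xang -87.43 z [-0. -0. -1.]
travel [-0.   7.7 -2.8] spin to -87.4: -0.03
(558.5, 27.5, 131) wrist zoom [154. 457.]
(568.5, 27.5, 131) wrist zoom [157. 413.]
tip 0 [157. 336.] [240.  261.1]
tip 25 [158. 372.] [235. 205.]
tip 35 [158. 389.] [233. 182.]
clk 13.38 tcp [562.7  27.3  87.2] F [-3.2 -0.3  1.5] gap 0.005 xang -87.43 z [-0. -0. -1.]
travel [-0.   7.8 -2.7] spin to -87.4: -0.03
(558.5, 27.5, 131) wrist zoom [154. 457.]
(568.5, 27.5, 131) wrist zoom [156. 413.]
tip 0 [157. 336.] [240.1 261.1]
tip 25 [158. 372.] [235.1 205. ]
tip 35 [158. 389.] [233.1 182. ]
```

View pics/d7.png

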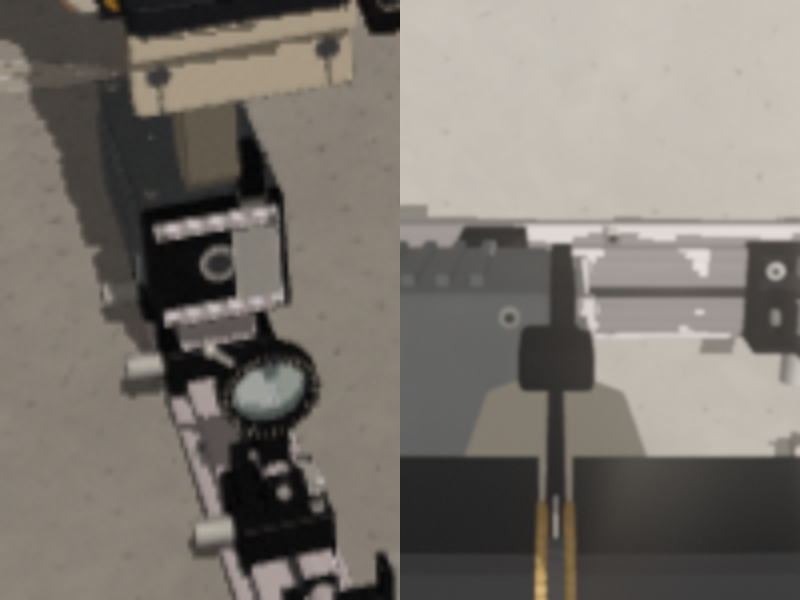

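Sustained 3.2–3.7 N against the push, well above the slide's friction, so the shutter is on its stop and the aperture shows as a ring at zoom (217,263). I'll retreat and check.

Emit:
send_rows(rows=[{"travel":[0,6,0],"spin":0},{"travel":[0,18,0],"spin":0},{"travel":[0,32,0],"spin":0},{"travel":[0,50,-10],"spin":0},{"travel":[0,60,-40],"spin":0},{"travel":[0,70,-70],"spin":0},{"travel":[0,75,-80],"spin":0},{"travel":[0,75,-80],"spin":0}])

```text
clock: 14.15
tcp_pos: [489.0, 24.1, 169.8]
tool_rot: [-0.002, 0.723, -0.691, 0.002]
force: [1.0, -0.1, -0.7]
finger_gap: 0.007
```

Run:
```python
from h import *
np.set_printoptions(precision=1,suppress=True)
to([500,0,150])
S=bot.capture('side');c=S['color'];a=cv2.imread('pics/side0.png')
cv2.imwrite('pics/f1.png',cv2.hconcat([cv2.resize(a[170:320,220:320],(400,600)),cv2.resize(c[170:320,220:320],(400,600))]))
cv2.imwrite('pics/f2.png',c)
d=cv2.absdiff(a,c).max(2)
for n,(x0,y0,x1,y1) in dict(vial=(318,205,345,255),lm2=(343,243,375,295),cube=(375,320,420,370),fork=(210,295,250,345),lens=(280,308,315,342)).items():print(n,(d[y0:y1,x0:x1]>40).sum())
```

```text
clk 14.15 tcp [489.   24.1 169.8] F [ 1.  -0.1 -0.7] gap 0.007 xang -87.44 z [ 0.  0. -1.]
travel [24.5 -9.8 19.9] spin to -87.4: -0.04
vial 0
lm2 0
cube 0
fork 0
lens 32
```

View pics/f1.png

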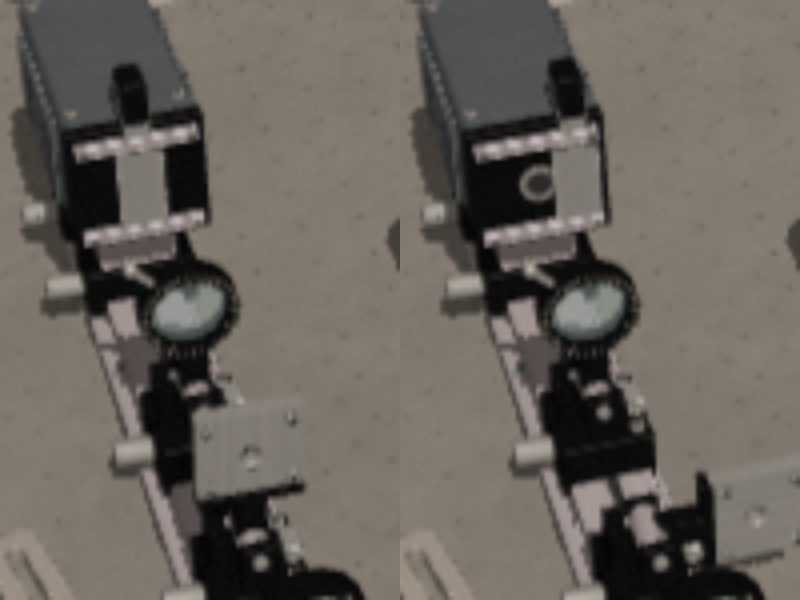

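View pics/f2.png

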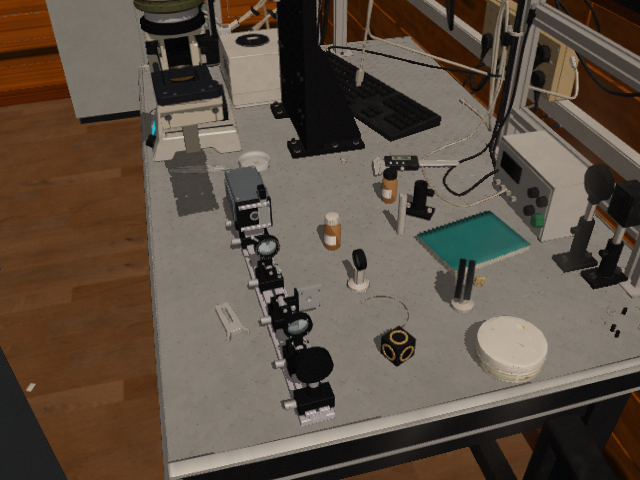

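Run:
```python
from h import *
S=bot.capture('side')
for a in(1.3,1.45,1.57):
  print(a,[np.round((proj(S,(571+54*np.sin(a)+w*np.cos(a)*1,-130,50+54*np.cos(a)-w*np.sin(a)))-[270,260])*8) for w in(-18,18)])
cv2.imwrite('pics/f3.png',cv2.resize(S['color'][260:330,270:350],None,fx=8,fy=8,interpolation=cv2.INTER_CUBIC))
```

```text
1.3 [array([374., 132.]), array([433., 276.])]
1.45 [array([399., 161.]), array([427., 313.])]
1.57 [array([415., 187.]), array([417., 344.])]
```

View pics/f3.png

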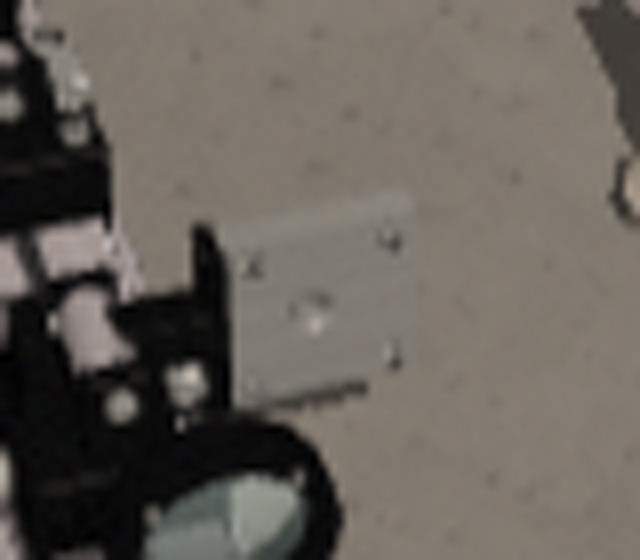

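```bash
python3 -c "
from station import bot
print(bot.finish_job())"
```

```text
the job is handed in; nothing more can be done
None
```

The square plate is folded down and the shutter is open. I handed the job in at about 14 s of the 58 s allowed; no verdict is reported at hand-in.

**What I did:** I pushed the square plate over with the closed fingertip until it sank by itself. Then I pushed the shutter tab across until it met its stop; the highest force I read was about 3.7 N. After that I backed the arm clear.

**Last checks:**
- **Plate:** its outer corners in the side view match 1.57 rad, the fully folded angle.
- **Shutter:** the blade has moved about 13.6 mm by its pixel shift, and the aperture ring is visible.
- **Round optics:** the polariser and the lens look upright. The image around the lens changed by 32 pixels, which I put down to the plate next to it being gone.
- **Loose parts:** the vial, loose lens mount, cube and fork show no changed pixels against the first picture.
- **Arm:** it stands clear of everything, and the force reading is only noise.

**One disagreement:** with the gripper shut, the finger ends looked about 26–37 mm higher than the stated TCP, depending on the camera. My first pass at the plate therefore went over its top without touching it. I lowered the tool by about 37 mm for the second push and allowed for the same offset at the shutter tab.

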